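# Open the turbidimeter's sample lid by its release tab

## Task

The sample compartment of the bench turbidimeter is latched shut and has to be opened for the next vial. Press the release tab in front of its lid so that the lid springs up, then push the lid back with the fingertips, easing it over without slamming, until it rests fully open on its stop, and take the hand away. Do not force the instrument or touch its keypad, and leave every vial, bottle and other loose thing where it stands: nothing is to be picked up.

Things in the scene. Friction and masses are not known exactly. Their poses are not given: they have to be found in the camera images.
- turbidimeter: instrument with off-white case, 265 mm deep (x), 240 wide (y), deck 100 mm high; immovable. Origin: centre of its underside, on the bench; x from its front to its back, y to its left, z up. Front roughly faces the robot. Left half: a ledge 84 mm high (x -135 to -33, y 0 to 120 mm) with release tab and spare vial, then the lid on the deck. Right half: keypad in front, display behind.
- tab_pad (a point): centre of the top face of the release tab's thumb pad, at (-66, 45, 99) mm in the turbidimeter's frame at rest. A light grey rocker on the ledge; pad 36 mm deep (x), 34 wide (y), this point 14 mm behind its front edge. The hook that holds the lid rises 19 mm behind this point, to 15 mm above the pad; the lid's front is 33 mm behind this point. Press the pad straight down; nothing stands above it.
- release_tab (a joint): rocking angle of the release tab, rad: 0 at rest, grows as the pad is pressed, 0.26 on its stop (pad centre 5.7 mm lower). The hook lets the lid go at about 0.15 (pad centre 3.3 mm lower). Pressed at its centre the pad starts to move at about 1 N, releases at 2 to 4 N and reaches the stop at 3 to 6 N; let go, it springs back to 0.
- cell_lid (a joint): opening angle of the lid, rad: 0 shut and latched; about 0.78 when, after release, a spring pin under its rear has lifted it (about a second); 1.92 fully open on its stop, leaning back. Damped hinge. Let go between 0.78 and upright (1.57) it sinks back to 0.78; past upright it sinks slowly to the stop. Moving it at its front edge takes about 1 N.
- lid_edge (a point): middle of the lower edge of the lid's front, moving with the lid, 108 mm from the hinge axis. The lid is a blue-grey flat plate 100 mm long (8 to 108 mm from the axis), 92 wide, 12 thick, with a latch lip 30 mm wide standing out 5 mm at the front. At 0.78 rad this point is about 72 mm above the axis and 81 mm in front of it, reachable from in front.
- lid_hinge (a point): middle of the hinge axis at the lid's rear, fixed at (75, 45, 107) mm in the turbidimeter's frame; the axis runs along the turbidimeter's y and the lid's front swings up and back (+x) about it. When shut, the plate is centred at the axis height, its underside 1 mm above the deck.
- keypad: keypad panel with nine keys on the turbidimeter's front right, 72 mm (x) by 90 mm (y); origin at the centre of its underside, at (-85, -60, 100) mm in the turbidimeter's frame. Not to be touched.
- cell: capped cylindrical glass sample vial with a black screw cap, 25 mm diameter, 58 mm tall, loose; origin at the centre of its underside, z up its axis. It stands in the sample well under the lid, and is seen once the lid is up; its top is 12 mm below the deck.
- spare_cell: capped cylindrical glass sample vial with a black screw cap, 25 mm diameter, 58 mm tall, loose; origin at the centre of its underside, z up its axis. It stands on the turbidimeter's ledge, in front of and to the left of the release tab, its top 142 mm above the bench.
- bench_vial: capped cylindrical glass sample vial with a black screw cap, 25 mm diameter, 58 mm tall, loose; origin at the centre of its underside, z up its axis. It stands on the bench in front of the turbidimeter.
- wash_bottle: white round wash bottle with a blue cap and a bent spout, 62 mm diameter, 169 mm tall, loose, on the bench to the left of the turbidimeter; origin at the centre of its underside.
- beaker: glass beaker, 68 mm diameter, 85 mm tall, loose, on the bench to the right of the turbidimeter; origin at the centre of its underside.
- amber_bottle: brown glass bottle with a black cap, 60 mm diameter, 115 mm tall, loose, on the bench to the right of the turbidimeter; origin at the centre of its underside.
- sample_jar: white jar with a blue lid, 52 mm diameter, 75 mm tall, loose, on the bench to the left of the turbidimeter; origin at the centre of its underside.
- pipette: hand pipette lying on the bench to the left of the turbidimeter, 260 mm long along its x, 25 mm thick, loose; origin on the bench under its middle.
- rack: grey rack for three vials, 50 by 140 by 30 mm, fixed, to the right of the turbidimeter, beyond the bottles; origin at the centre of its underside, row along its y.
- standard0: capped cylindrical glass sample vial with a black screw cap, 25 mm diameter, 58 mm tall, loose; origin at the centre of its underside, z up its axis. It stands in the rack.
- standard1: capped cylindrical glass sample vial with a black screw cap, 25 mm diameter, 58 mm tall, loose; origin at the centre of its underside, z up its axis. It stands in the rack.
- standard2: capped cylindrical glass sample vial with a black screw cap, 25 mm diameter, 58 mm tall, loose; origin at the centre of its underside, z up its axis. It stands in the rack.

How it is judged (in metres and radians):
On the way, in this order (a step that is already met when the one before it is completed fails the run):
1. the release tab is pressed down (value of joint release_tab above 0.12 rad), for 0.04 s.
2. the lid has sprung up (value of joint cell_lid above 0.6 rad), for 0.1 s.
At the end, for the whole second after the job is handed in: the lid rests fully open (beyond 1.84 of 1.92 rad) and still, the release tab has sprung back (below 0.05 rad), and the vial still stands upright in the sample well (value of joint cell_lid above 1.84 rad and velocity of joint cell_lid between -0.1 and 0.1 rad/s and value of joint release_tab below 0.05 rad and angle between cell's own z axis and vertical below 0.12 rad); the robot touches nothing.
It fails at once if the lid is thrown against its stop (faster than 3 rad/s beyond 1.5 rad) (value of joint cell_lid above 1.5 rad and velocity of joint cell_lid above 3 rad/s).
It fails at once if the instrument is forced (pressed or struck with more than 45 N) (contact force between any of the fingers, the arm and turbidimeter above 45 N).
It fails at once if the keypad is touched (more than 1 N) (contact force between any of the fingers, the arm and keypad above 1 N).
It fails at once if the vial in the sample well is shifted or lifted by more than 8 mm (distance of cell from where it was at the start of the episode above 0.008 m).
It fails at once if a vial, bottle or other loose thing is moved, lifted or knocked over (more than 20 mm or 0.3 rad) (distance of any of spare_cell, bench_vial, wash_bottle, beaker, amber_bottle, sample_jar, pipette, standard0, standard1, standard2 from where it was at the start of the episode above 0.02 m or angle between any of spare_cell, bench_vial, wash_bottle, beaker, amber_bottle, sample_jar, pipette, standard0, standard1, standard2's own z axis and vertical above 0.3 rad).
It also fails if it takes over 40 s, if anything falls off the work surface, if the arm or the gripper's body presses on something with over 40 N, if the wrist force passes 120 N, or if a joint passes its speed limit or range.

## Robot

A 6-joint arm with a two-finger parallel gripper is mounted at the origin on the work surface. World frame = base frame: x ahead of the robot, y to its left, z up, the work surface at z = 0. Lengths are in mm, angles in rad, forces in N, time in s.
With the tool pointing down it reaches from about 300 to 775 mm from the base axis. Payload 14.6 kg.
Tool frame: the origin (TCP) lies midway between the tips of the shut fingers; the grasp point (between the pads) lies 19 mm behind it (grip_depth is the distance from the TCP to the grasp point, in mm); z points along the fingers, y is the direction in which the jaws open and shut (so a half turn about z gives the same grasp; the last joint's range is limited). The gripper opens to 94 mm and grips with 3 to 60 N. Pads are 16 mm wide; open, the fingers measure 119 mm over their backs; the gripper's body (75 mm by 177 mm) begins 78 mm behind the grasp point.
Start: joints at [-1.37, 0.3, 1.521, -0, 1.321, -0.067], TCP at [145.529, -530.387, 205.446] pointing down, gripper open.
Joint ranges: [-3.03, 3.03], [-0.79, 2.21], [0.23, 2.52], [-1.04, 4.18], [0, 3.07], [-2.55, 2.55]. Speed limits (rad/s): [2.22, 2.22, 2.57, 3.14, 3.14, 3.14].

## Interface

Orientations are given as [roll, pitch, yaw] about the fixed x, y, z axes, in that order (R = Rz(yaw) Ry(pitch) Rx(roll)).
In Python, from cell import read_state, camera, camera_info, sign_off, grip_depth gives the robot as it stands.
- The arm moves only by the tool drive_tool, never from a script. Its argument "motion" is one flat list of numbers, 4 for each row, row after row: the shift along the tool's x, y, z in mm, then the turn about the tool's z in rad. A call has 1 to 8 rows; each row shifts and turns the pose as measured when the row begins, along the tool's axes as they then stand; what a row does not reach is not made up. A row lasts 1/12 s, in which the tool goes at most 41.7 mm and 7.16 degrees, less where a joint would pass 70% of its speed; a pose out of reach is approached as far as the arm can. A call is refused whole if a number of a shift passes 41.7 or a number of a turn 0.125, either way. A call with a gripper value outside its range is refused whole. "jaw" is the closure, from 0 (fully open) to 1 (shut), set as the call begins (left out, the last holds). The fingers move at their own pace and stop on an object; "grip_force" is the grip in N (left out, the last holds). Time passes only in rows, so rows that do not move let the fingers close. It gives the time, the measured TCP pose, the force and the opening at its end, in the units of the state.
- read_state(): the state, without advancing time (a new reading comes with each control period).
- camera(name): name is "scene" or "top"; returns the picture (384x512x3 uint8, red, green, blue); there is no depth.
- camera_info(name): a dict with "fovy" (degrees; the focal length in pixels is half the picture's height over the tangent of half this angle, whatever the lens; pixels are square), "cx", "cy" (the principal point, pixels), "camera_from_world" (4x4, takes a point from world to camera coordinates). Camera axes: x right, y up, looking along -z (the intrinsics and any distortion apply to the point x, -y, -z); pixel columns grow to the right and rows downward; lengths in mm; the calibration is good to about 2 mm. A picture is of the moment at which its call begins. camera_info takes no time and is no camera call.
- sign_off(): hands the job in, once; it reports no verdict.
The state is a dict: "clock": time; "joints": joint angles; "qd": joint speeds; "effort": joint torques, N m; "eef_pos": TCP position; "eef_rot": TCP orientation; "wrist_force": force on the tool from outside, world axes, zero at the start; "moment": the same for the moment, N m; "finger_gap": finger opening in mm.
Only numpy, scipy, OpenCV 4.12 (cv2) and the standard library are available. Lean on these libraries where they do the work, as an engineer would, in place of code of your own. Each camera call takes 0.05 s, during which the arm holds its last target. There are 200 camera calls.

## Working session

There is one attempt and no reset: what is moved stays moved. The work goes in short steps, Python scripts to look and compute and a tool call to move; the robot and the scene stay as the last step left them, time stands still between calls to the robot, and variables do not carry over. Pictures are saved under pics/ and viewed, on a budget of 10 in all, crops included, one or two more only if the job needs it, and the job is handed in when it is done.

Besides the shell and the picture viewer there is one more tool, called after ">>>" as name(argument=value, ...) on one line, values as JSON. drive_tool: Moves the arm, as the interface text tells. Its arguments: {"type":"object","properties":{"motion":{"type":"array","items":{"type":"number"}},"jaw":{"type":"number"},"grip_force":{"type":"number"}},"required":["motion"]}

```bash
ls; mkdir -p pics
python3 - <<'E'
from cell import *
import cv2
for n in("scene","top"):
    im=camera(n); cv2.imwrite(f"pics/{n}0.png",cv2.resize(im[:,:,::-1],(800,600),interpolation=cv2.INTER_CUBIC)); print(n,camera_info(n))
print(read_state())
E
```

```text
pics
scene {'fovy': 51.392691322941886, 'cx': 248.63005385336828, 'cy': 185.88160296265912, 'camera_from_world': array([[ 1.61386043e-01,  9.86607299e-01, -2.36766120e-02,
        -1.11882439e+02],
       [-5.63754588e-01,  1.11855526e-01,  8.18333126e-01,
         1.98537061e+02],
       [ 8.10021796e-01, -1.18719747e-01,  5.74256312e-01,
        -1.40504586e+03],
       [ 0.00000000e+00,  0.00000000e+00,  0.00000000e+00,
         1.00000000e+00]])}
top {'fovy': 48.24067731840506, 'cx': 256.308259001444, 'cy': 195.5241143660088, 'camera_from_world': array([[ 1.71913404e-02, -9.99826182e-01,  7.21548250e-03,
         7.11832997e+00],
       [ 9.88015335e-01,  1.80945253e-02,  1.53291508e-01,
        -5.47362148e+02],
       [-1.53395424e-01,  4.49372086e-03,  9.88154669e-01,
        -1.07409742e+03],
       [ 0.00000000e+00,  0.00000000e+00,  0.00000000e+00,
         1.00000000e+00]])}
{'clock': 0.1, 'joints': array([-1.36959593e+00,  3.00393678e-01,  1.52150985e+00, -1.02107182e-05,
        1.32071183e+00, -6.66078066e-02]), 'qd': array([ 7.00477241e-04, -1.22036380e-03, -2.61467196e-03, -8.10369080e-05,
        1.53652961e-03,  6.09616712e-04]), 'effort': array([-3.99223090e-04, -5.32644761e+01, -3.53284800e+01,  7.09098321e-02,
        2.34447228e-02, -6.20206674e-05]), 'eef_pos': array([ 145.48343098, -530.16578851,  204.9589354 ]), 'eef_rot': array([-3.14057156e+00, -5.82008448e-05,  2.67810702e-01]), 'wrist_force': array([0.07791276, 0.21275487, 0.63488614]), 'moment': array([ 0.03786762, -0.00848738, -0.03799312]), 'finger_gap': 93.84430107517801}
```

View pics/top0.png

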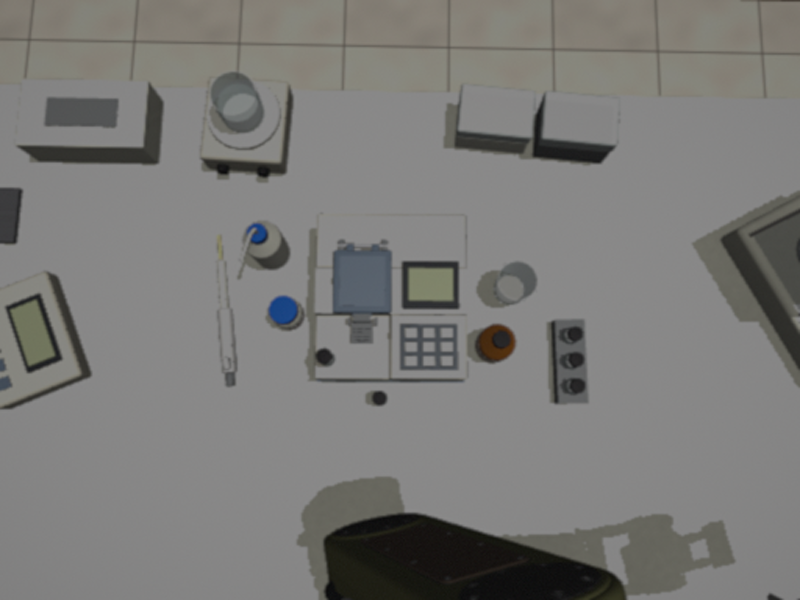

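View pics/scene0.png

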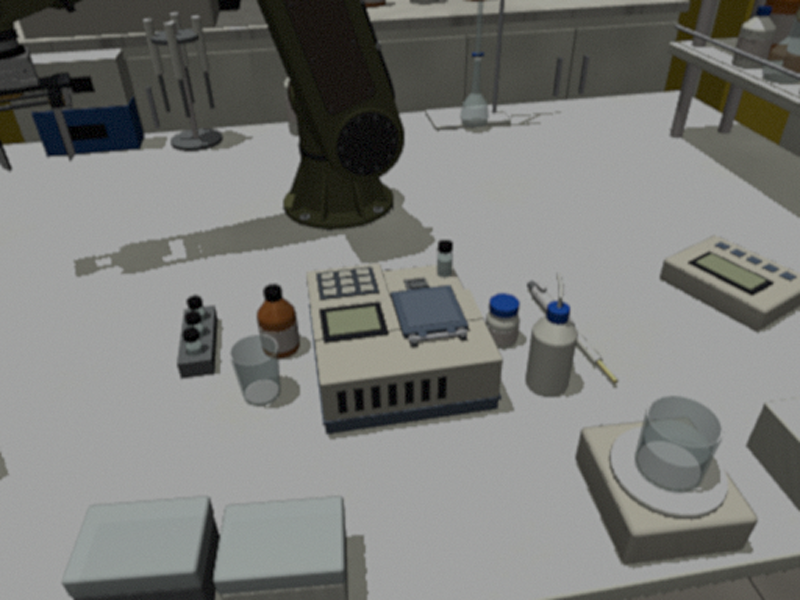

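The top view shows the instrument at (315–468, 213–382), with the tab at (362, 325) and the lid at (362, 280). The spare vial is at (323, 356), and the bench vial is in front at (378, 397). I'll enlarge it to get accurate pixels.

Run:
```python
from cell import *
import cv2
im=camera("top")[130:250,195:305,::-1]; cv2.imwrite("pics/c1.png",cv2.resize(im,None,fx=5,fy=5,interpolation=cv2.INTER_CUBIC))
```

```text
(no output)
```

View pics/c1.png

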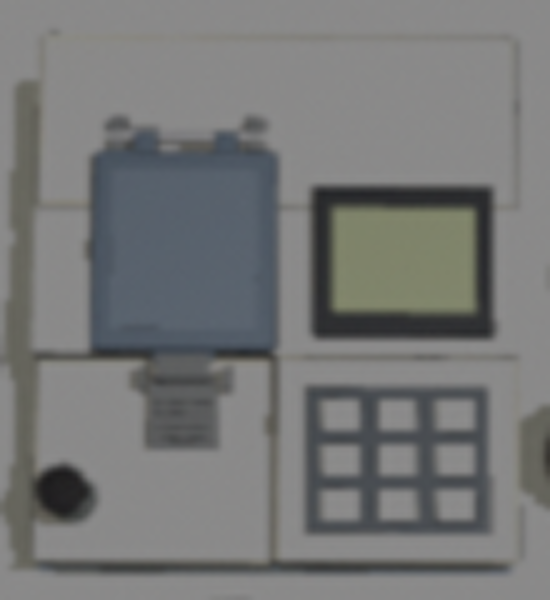

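```bash
cat > h.py <<'E'
from cell import *
import numpy as np
from scipy.optimize import least_squares
def proj(P,n="top"):
    i=camera_info(n); P=np.atleast_2d(P); C=P@i["camera_from_world"][:3,:3].T+i["camera_from_world"][:3,3]
    f=192/np.tan(np.radians(i["fovy"]/2))
    return np.c_[i["cx"]-f*C[:,0]/C[:,2], i["cy"]+f*C[:,1]/C[:,2]]
def w(pose,P):
    x,y,t=pose; c,s=np.cos(t),np.sin(t); P=np.atleast_2d(P).astype(float)
    return np.c_[x+c*P[:,0]-s*P[:,1], y+s*P[:,0]+c*P[:,1], P[:,2]]
E
python3 - <<'E'
from h import *
F=np.array([[-49,-15,103,306,387],[-49,-105,103,488,387],[-121,-15,103,306,532],[-121,-105,103,489,532],
[67,91,113,92,152],[67,-1,113,277,152],[-33,91,113,92,349],[-33,-1,113,277,349],
[-80,62,99,145,448],[-80,28,99,217,448],[-132.5,0,100,273,563]],float)
px=(F[:,3:]+.5)/5-.5+[195,130]
r=least_squares(lambda p:(proj(w(p,F[:,:3]))-px).ravel(),[500,0,0])
print(r.x, r.fun.reshape(-1,2).round(2))
pose=r.x; np.save("pose.npy",pose)
for n,P in dict(pad=[-66,45,99],hinge=[75,45,107],edge78=[-6,45,179]).items(): print(n,w(pose,P).round(1))
# spare vial cap & check in scene image
def inv(u,v,z):
    return least_squares(lambda q:(proj([q[0],q[1],z])[0]-[u,v]),[500,0]).x
for n,(a,b),z in [("spare",(65,491),142),]:
    u=(a+.5)/5-.5+195; v=(b+.5)/5-.5+130; print(n,inv(u,v,z))
print("bench",inv(378/1.5625-.3,397/1.5625-.3,58))
print("scene proj (800px)",(proj(w(pose,[[-66,45,99],[67,91,113],[67,-1,113],[-132.5,-120,100],[132.5,120,100],[132.5,-120,100]]),"scene")*1.5625).round(0))
E
```

```text
[5.58395252e+02 3.38725502e+01 1.40823139e-02] [[-0.13 -0.15]
 [ 0.19 -0.  ]
 [-0.23  0.32]
 [ 0.28  0.45]
 [-0.13 -0.51]
 [ 0.18 -0.33]
 [-0.89  0.22]
 [-0.04  0.37]
 [ 0.55  0.3 ]
 [ 0.05  0.36]
 [ 0.17 -1.07]]
pad [[491.8  77.9  99. ]]
hinge [[632.8  79.9 107. ]]
edge78 [[551.8  78.8 179. ]]
spare [453.20424642 129.85372137]
bench [395.93516849  51.25309108]
scene proj (800px) [[416. 283.]
 [469. 325.]
 [403. 333.]
 [305. 272.]
 [505. 360.]
 [320. 386.]]
```

>>> drive_tool(motion=[10,-30,-10,0.085,10,-30,-10,0.085,10,-30,-5,0.084,20,-34,0,0,20,-34,0,0,20,-34,0,0,20,-34,0,0,20,-34,0,0], jaw=1)

```text
clock: 0.82
eef_pos: [257.8, -258.7, 227.7]
eef_rot: [-3.134, 0.002, -0.009]
wrist_force: [0.6, -0.7, 0.6]
finger_gap: 44.1
```

>>> drive_tool(motion=[22,-32,0,-0.023,22,-32,0,0,22,-32,0,0,22,-32,0,0,22,-32,0,0,22,-32,0,0,22,-32,0,0,22,-32,0,0])

```text
clock: 1.48
eef_pos: [434.7, 15.3, 230.4]
eef_rot: [-3.136, -0.002, 0.014]
wrist_force: [0.7, -0.0, 0.1]
finger_gap: 0.3
```

>>> drive_tool(motion=[20,-22,0,0,20,-22,0,0,14,-16,0,0,2,-4,0,0,0,0,30,0,0,0,30,0,0,0,25,0,0,0,5,0])

```text
clock: 2.15
eef_pos: [493.6, 91.2, 137.6]
eef_rot: [-3.136, -0.004, 0.023]
wrist_force: [0.3, 0.1, -0.0]
finger_gap: 1.0
```

Run:
```python
from h import *
import cv2
for k,n,(r0,r1,c0,c1) in((0,"top",(150,240,190,300)),(1,"scene",(130,230,200,320))):
    im=camera(n)[r0:r1,c0:c1,::-1]; im=cv2.resize(im,(600,300*2 if 0 else int(600*(r1-r0)/(c1-c0))),interpolation=cv2.INTER_CUBIC)
    cv2.imwrite(f"pics/a{k}.png",im)
s=read_state();print(s["eef_pos"],s["wrist_force"])
a=cv2.imread("pics/a0.png");b=cv2.imread("pics/a1.png")
cv2.imwrite("pics/a.png",np.vstack([cv2.resize(a,(360,295)),cv2.resize(b,(360,300))]))
```

```text
[494.90275764  91.32920672 140.7291331 ] [-0.29159609  0.72878318  0.45593137]
```

View pics/a1.png

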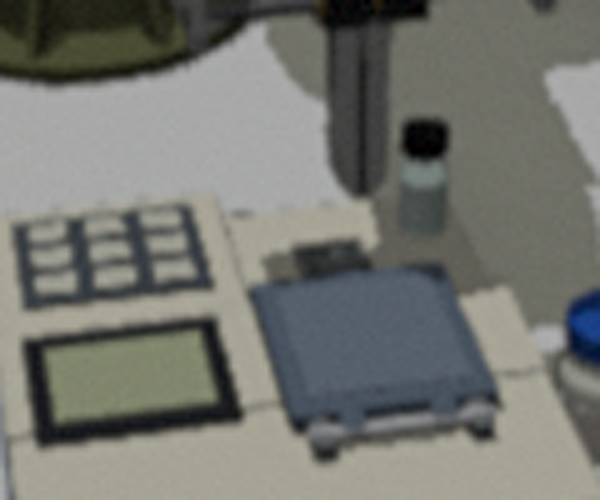

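The scene crop shows the closed tips at about (362, 193), and the pad at about (332, 255) lies to the robot's right of them. This agrees with the measured y of 91 against the 78 I wanted, so I'll correct sideways first.

>>> drive_tool(motion=[-3,8,0,0,-2,4,5,0,0,0,5,0,0,0,0,0])

```text
clock: 2.58
eef_pos: [491.7, 77.2, 135.1]
eef_rot: [-3.135, -0.015, 0.022]
wrist_force: [0.4, 0.3, 0.3]
finger_gap: 0.7
```

Run:
```python
from h import *
import cv2
s=read_state();print(s["eef_pos"],s["wrist_force"])
P=s["eef_pos"]; 
for n in("top","scene"): print(n,proj(P,n), proj(w(np.load("pose.npy"),[-66,45,99]),n))
im=camera("scene")[130:230,200:320,::-1]
cv2.imwrite("pics/b.png",cv2.resize(im,None,fx=5,fy=5,interpolation=cv2.INTER_CUBIC))
```

```text
[491.68632886  77.19324368 135.14768436] [0.43165911 0.30984317 0.26465983]
top [[230.70782637 212.18251389]] [[231.168022  213.8379898]]
scene [[265.82179141 168.62671553]] [[266.11682706 181.29143736]]
```

View pics/b.png

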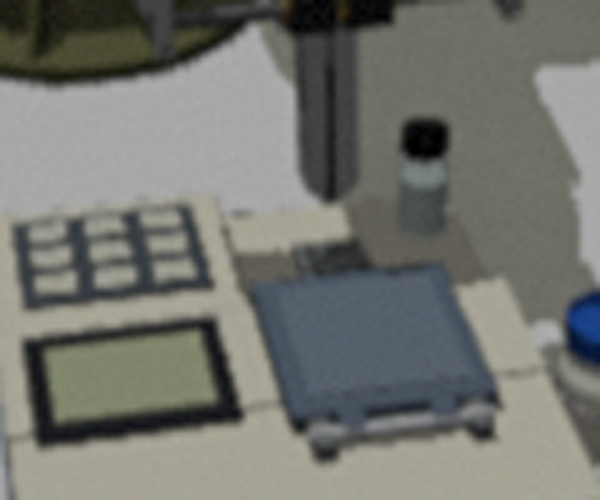

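The tips are now at (330, 197), where the projection puts them, and in line with the tab. I'll descend.

>>> drive_tool(motion=[-2,0,12,0,0,0,12,0,0,0,4,0,0,0,0,0])

```text
clock: 2.97
eef_pos: [491.6, 77.4, 109.0]
eef_rot: [-3.135, -0.019, 0.022]
wrist_force: [0.4, 0.7, -0.2]
finger_gap: 0.5
```

>>> drive_tool(motion=[-1,0,4,0,0,0,4,0,0,0,3,0,0,0,2,0,0,0,0,0])

```text
clock: 3.38
eef_pos: [491.5, 77.7, 96.9]
eef_rot: [-3.135, -0.021, 0.022]
wrist_force: [-1.0, -0.2, 3.1]
finger_gap: 0.1
```

>>> drive_tool(motion=[0,0,2,0,0,0,1.5,0,0,0,0,0,0,0,0,0])

```text
clock: 3.72
eef_pos: [491.5, 77.7, 95.5]
eef_rot: [-3.135, -0.021, 0.022]
wrist_force: [-3.3, -0.3, 4.9]
finger_gap: 0.5
```

>>> drive_tool(motion=[-1,0,2,0,0,0,1.5,0,0,0,0,0])

```text
clock: 3.97
eef_pos: [491.6, 77.7, 95.2]
eef_rot: [-3.135, -0.025, 0.022]
wrist_force: [-6.4, -0.1, 4.7]
finger_gap: 0.4
```

Run:
```python
from h import *
import cv2
im=camera("scene")[130:230,200:320,::-1]
s=read_state();print(s["eef_pos"],s["wrist_force"])
cv2.imwrite("pics/d.png",cv2.resize(im,None,fx=5,fy=5,interpolation=cv2.INTER_CUBIC))
```

```text
[491.66576617  77.73868414  95.13189118] [-5.55565066 -1.681306    7.99334651]
```

View pics/d.png

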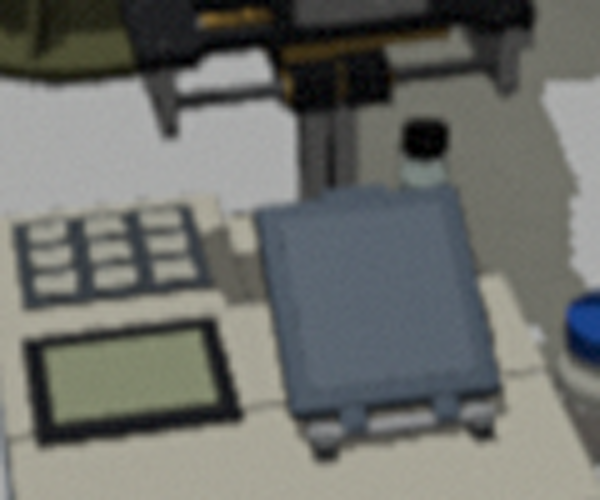

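The lid has come up, its front edge now at about row 190. I'll lift off the tab and move slightly toward the robot.

>>> drive_tool(motion=[-3,0,-8,0,-5,0,-12,0,-3,0,-12,0,0,0,-12,0,0,0,-12,0,0,0,-8,0,0,0,0,0,0,0,0,0])

```text
clock: 4.68
eef_pos: [478.2, 77.0, 163.8]
eef_rot: [-3.134, -0.028, 0.022]
wrist_force: [-0.0, 0.7, 0.1]
finger_gap: 0.3
```

Run:
```python
from h import *
import cv2
im=camera("scene")[130:230,200:320,::-1]
s=read_state();print(s["eef_pos"],s["wrist_force"])
cv2.imwrite("pics/e.png",cv2.resize(im,None,fx=5,fy=5,interpolation=cv2.INTER_CUBIC))
for t in(.3,.5,.65,.78,.9):
    d=np.array([-np.cos(t),0,np.sin(t)]);n=np.array([np.sin(t),0,np.cos(t)])
    P=[np.array([75,y,107])+108*d+6*n for y in(91,-1)]
    print(t,((proj(w(np.load("pose.npy"),P),"scene")-[200,130])*5+2).round(0).tolist())
```

```text
[478.18402791  77.05073598 163.72905713] [ 0.03300197 -0.20683987  0.68866205]
0.3 [[450.0, 212.0], [251.0, 235.0]]
0.5 [[457.0, 187.0], [254.0, 210.0]]
0.65 [[464.0, 173.0], [257.0, 197.0]]
0.78 [[471.0, 165.0], [261.0, 189.0]]
0.9 [[478.0, 161.0], [265.0, 185.0]]
```

View pics/e.png

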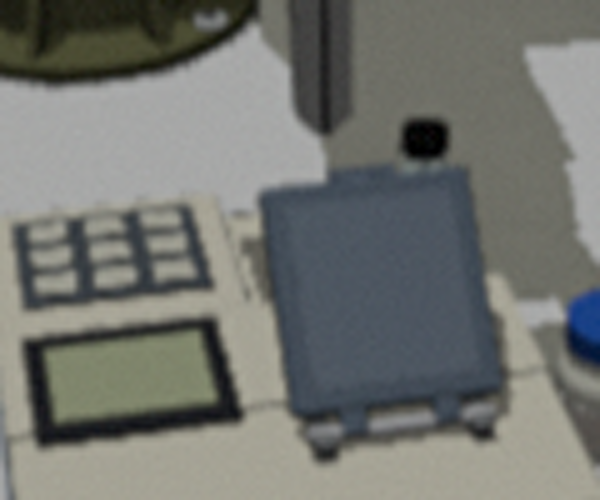

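The corners match the projection for about 0.78 rad. I'll approach, then push slowly.

>>> drive_tool(motion=[12,0,0,0,12,0,0,0,12,0,0,0,8,0,0,0,5,0,0,0,5,0,0,0,5,0,0,0,5,0,0,0])

```text
clock: 5.4
eef_pos: [542.7, 78.5, 160.9]
eef_rot: [-3.135, -0.021, 0.022]
wrist_force: [-3.0, -0.2, 1.9]
finger_gap: 0.7
```

>>> drive_tool(motion=[5,0,0,0,5,0,0,0,5,0,0,0,5,0,0,0,5,0,0,0,5,0,0,0,5,0,0,0,5,0,0,0])

```text
clock: 6.07
eef_pos: [586.4, 79.5, 162.0]
eef_rot: [-3.135, -0.021, 0.023]
wrist_force: [-0.7, -0.1, -0.4]
finger_gap: 0.6
```

>>> drive_tool(motion=[5,0,0,0,5,0,0,0,5,0,0,0,4,0,0,0,3,0,0,0,3,0,0,0,3,0,0,0,3,0,0,0])

```text
clock: 6.73
eef_pos: [621.3, 80.3, 162.3]
eef_rot: [-3.135, -0.021, 0.022]
wrist_force: [-0.5, 0.4, 1.1]
finger_gap: 0.5
```

Run:
```python
from h import *
import cv2
im=camera("scene")[110:230,200:320,::-1]
s=read_state();print(s["eef_pos"],s["wrist_force"])
cv2.imwrite("pics/f.png",cv2.resize(im,None,fx=5,fy=5,interpolation=cv2.INTER_CUBIC))
```

```text
[621.6737078   80.22979291 162.28295366] [0.6959366  0.15540738 0.66314055]
```

View pics/f.png

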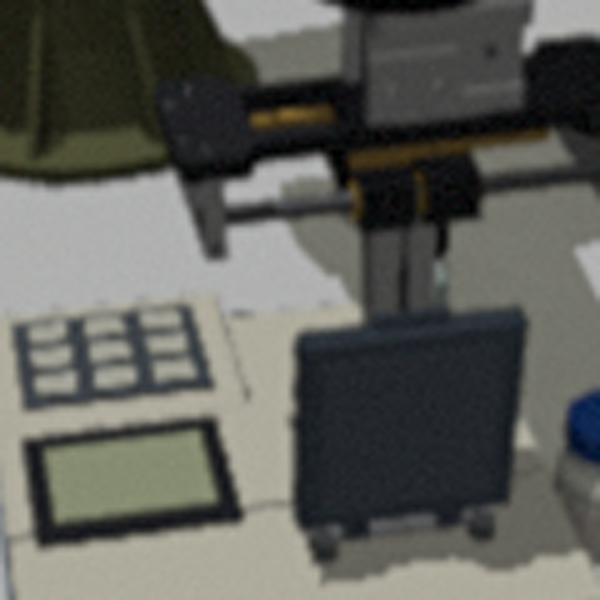

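The lid stands about upright with the fingers behind it. I'll ease it over.

>>> drive_tool(motion=[2.5,0,0,0,2.5,0,0,0,2.5,0,0,0,2.5,0,0,0,2.5,0,0,0,2,0,0,0,0,0,0,0,0,0,0,0])

```text
clock: 7.45
eef_pos: [636.8, 80.6, 162.2]
eef_rot: [-3.135, -0.018, 0.023]
wrist_force: [-3.4, 0.3, 1.9]
finger_gap: 0.5
```

>>> drive_tool(motion=[-10,0,0,0,-15,0,0,0,-20,0,0,0,-20,0,-5,0,-20,0,-20,0,-20,0,-25,0,-20,0,-25,0,-20,0,-15,0])

```text
clock: 8.12
eef_pos: [485.8, 76.2, 247.9]
eef_rot: [-3.135, -0.017, 0.022]
wrist_force: [0.5, 0.3, 1.6]
finger_gap: 0.7
```

>>> drive_tool(motion=[-25,20,-15,0,-25,20,-10,0,-25,20,0,0,-15,10,0,0,0,0,0,0,0,0,0,0,0,0,0,0,0,0,0,0])

```text
clock: 8.78
eef_pos: [393.1, 2.6, 278.0]
eef_rot: [-3.137, -0.034, 0.024]
wrist_force: [0.8, 0.8, -0.7]
finger_gap: 0.4
```

Run:
```python
from h import *
import cv2
A=camera("scene"); B=camera("top")
s=read_state();print(s["clock"],s["eef_pos"],s["wrist_force"],abs(s["qd"]).max())
cv2.imwrite("pics/g.png",np.hstack([cv2.resize(X[...,::-1],(400,600),interpolation=cv2.INTER_CUBIC) for X in(A[110:290,200:320],B[110:260,190:290])]))
for t in(1.57,1.75,1.84,1.92):
    d=np.array([-np.cos(t),0,np.sin(t)]);n=np.array([np.sin(t),0,np.cos(t)])
    P=w(np.load("pose.npy"),[np.array([75,y,107])+108*d+6*n for y in(91,-1)])
    print(t,((proj(P,"scene")-[200,110])*3.333+1.2).round(0).tolist(),((proj(P)-[190,110])*4+1.5).round(0).tolist())
```

```text
8.8833 [393.05194964   2.64421411 277.75879246] [-0.2355252  -0.98367564 -0.36474307] 0.00360025512013354
1.57 [[351.0, 205.0], [198.0, 223.0]] [[77.0, 132.0], [241.0, 133.0]]
1.75 [[361.0, 227.0], [204.0, 246.0]] [[78.0, 100.0], [241.0, 101.0]]
1.84 [[365.0, 240.0], [208.0, 259.0]] [[79.0, 86.0], [241.0, 87.0]]
1.92 [[369.0, 252.0], [211.0, 272.0]] [[79.0, 74.0], [242.0, 74.0]]
```

View pics/g.png

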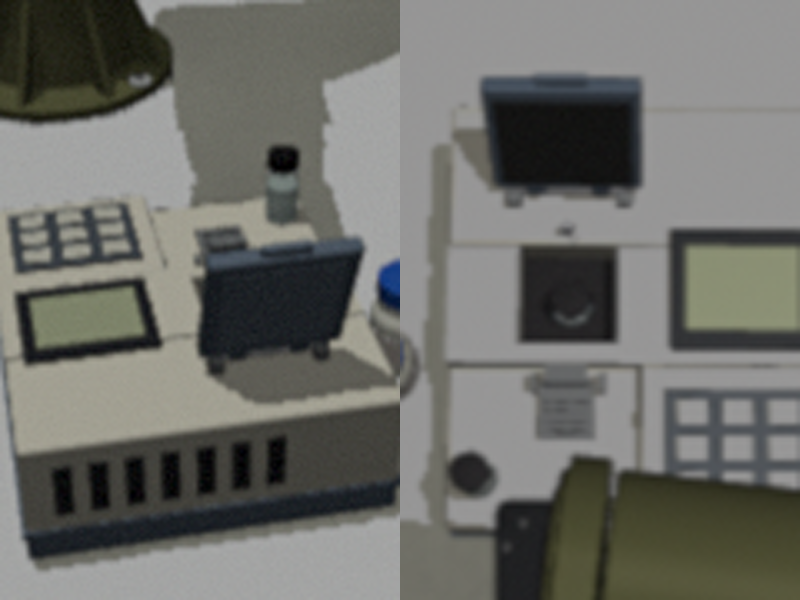

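The top view has the lid's outer edge at about row 77 (74 expected for 1.92 rad, 86 for 1.84). The vial is upright in its well and the tab looks as it did at rest. I'll wait a second and check that the lid isn't moving.

>>> drive_tool(motion=[0,0,0,0,0,0,0,0,0,0,0,0,0,0,0,0,0,0,0,0,0,0,0,0,0,0,0,0,0,0,0,0])

```text
clock: 9.55
eef_pos: [394.0, 3.6, 276.6]
eef_rot: [-3.136, -0.031, 0.026]
wrist_force: [1.0, -1.0, -1.1]
finger_gap: 0.2
```

>>> drive_tool(motion=[0,0,0,0,0,0,0,0,0,0,0,0,0,0,0,0,0,0,0,0,0,0,0,0,0,0,0,0,0,0,0,0])

```text
clock: 10.22
eef_pos: [394.0, 3.6, 276.8]
eef_rot: [-3.136, -0.031, 0.026]
wrist_force: [-0.9, 0.3, -0.3]
finger_gap: 0.2
```

Run:
```python
from h import *
import cv2
g=cv2.imread("pics/g.png")
A=camera("scene"); B=camera("top")
h=np.hstack([cv2.resize(X[...,::-1],(400,600),interpolation=cv2.INTER_CUBIC) for X in(A[110:290,200:320],B[110:260,190:290])])
d=cv2.GaussianBlur(cv2.absdiff(g,h).max(2),(0,0),3)
print("lid diff",d[220:380,190:370].max(),d[60:210,470:650].max(),"background",d[400:550,50:350].max())
print(sign_off())
```

```text
lid diff 9 3 background 7
the job is handed in; nothing more can be done
None
```

I pressed the release tab until the lid sprang up to about 0.78 rad. I then eased the lid past upright onto its stop with the closed fingertips, moved the hand clear and handed the job in at about 10 s.

**Final checks:**
- **Lid:** the top view puts it at about 1.90 rad. Pictures taken 1.4 s apart show no movement beyond noise.
- **Vials and tab:** the sample vial is upright in its well, the tab looks sprung back by eye, and the spare vial looks undisturbed. I did not check the other loose things again closely.
- **Forces:** the highest wrist force I read was about 10 N, while pressing the tab. It included about 6 N sideways, which I didn't expect; I didn't find the cause.

**Disagreement:** the scene camera alone read nearer 1.83 rad, just under the 1.84 limit. It was already several pixels off at the rear of the case before I moved anything, so I trusted the top view.

I viewed 9 pictures.

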